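Even out the slats of a plant stand with a spacer block

TASK

Space this stand's slats evenly with the tapered spacer block: press it straight down to the table beside the screwed-down slat, flat face against it, so that its sloping side pushes the middle slat out to the block's full width. Lift it out and do the same between the middle and end slats. Leave it standing upright in that second gap, both gaps as wide as the block.

Things in the scene. Friction and masses are not known exactly. Their poses are not given: they have to be found in the camera images.
- spacer: Loose pale-wood spacer block, 110 mm high, 56 long (y), standing on its nose. Handle and nose: one upright 30 mm thick, x -15 to +15 mm, grip across it 90 mm up. Face x=-15 flat; +x side slopes out from 15 mm (4 mm up) to 39 (48 to 64 mm up), then steps back to the handle: full width 54. Origin: under nose centre. A straight offcut 44x56x95 and a jar nearby are not needed. x roughly along the row.
- frame: Plant stand fixed to the table: two plywood rails along x (-50 to +260 mm), 62 high, 18 thick, at y=+-86, open below to the bare table. Three pale slats cross it, 36 mm wide, 12 thick, tops 60 mm up. Origin: on the table under the centre of the fixed slat (two screw heads at each end). +x runs along the row: fixed, middle, end slat; it points roughly to the robot's left.
- slat_mid: Middle slat, 36 x 154 x 12 mm. It slides only along the frame's x (friction about 1.5 N) and stays where left. Origin: centre of its underside, 48 mm above the table; axes as the frame's. It starts too near the screwed-down slat: gap 37 to 42 mm.
- slat_end: End slat, same size and sliding the same way, next along the frame's +x, with free rail beyond. Origin: centre of its underside, 48 mm above the table; axes as the frame's. Once the middle slat is set, the gap between them is about 37 to 42 mm, too narrow.
Not all that is in view belongs to the job. What is shaped like the spacer but orange or red is not meant.

How it is judged:
By the outcome, as a careful person would: the job done as asked, in the order asked, and still so for the second after the job is handed in, with the robot touching nothing.
It also fails if it takes over 51 s, if anything falls off the work surface, if the arm or the gripper's body presses on something with over 40 N, if the wrist force passes 120 N, or if a joint passes its speed limit or range.

ROBOT

A 7-joint arm with a two-finger parallel gripper is mounted at the origin on the work surface. World frame = base frame: x ahead of the robot, y to its left, z up, the work surface at z = 0. Lengths are in m, angles in rad, forces in N, time in s.
With the tool pointing down it reaches from about 0.4 to 0.9 m from the base axis. Payload 5.5 kg.
Tool frame: the origin (TCP) lies at the very end of the fingers, on their centre line; the grasp point (between the pads) lies 19 mm behind it; z points along the fingers, y is the direction in which the jaws open and shut (so a half turn about z gives the same grasp; the last joint's range is limited). The gripper opens to 92 mm and grips with 3 to 60 N. Pads are 19 mm wide; open, the fingers measure 130 mm over their backs; the gripper's body (75 mm by 190 mm) begins 47 mm behind the grasp point.
Start: joints at [-0.986, 0.501, -0.427, 1.55, 0.221, 1.138, -0.21], TCP at [0.206, 0.617, 0.227] pointing down, gripper open.
Joint ranges: [-2.88, 2.88], [-0.31, 2.03], [-1.54, 1.56], [0.2, 2.42], [-1.41, 4.55], [0.19, 2.02], [-2.57, 2.57]. Speed limits (rad/s): [2.57, 2.57, 3.14, 3.14, 3.14, 3.14, 3.14].

INTERFACE

Orientations are given as a unit quaternion [w, x, y, z].
In Python, from plant import * gives the robot as it stands. The module is installed in compiled form; this text tells all that it offers.
- The arm moves only by the tool servo_tool, never from a script. Its argument "rows" is text: rows parted by semicolons, each of 4 numbers parted by spaces: the shift along the tool's x, y, z in mm, then the turn about the tool's z in degrees. In form: tx ty tz roll; .... A call has 1 to 20 rows; each row shifts and turns the pose as measured when the row begins, along the tool's axes as they then stand; what a row does not reach is not made up. A row lasts 1/10 s, in which the tool goes at most 50 mm and 8.59 degrees, less where a joint would pass 70% of its speed; a pose out of reach is approached as far as the arm can. A call is refused whole if a number of a shift passes 50 or a number of a turn 8.59, either way. A call with a gripper value outside its range is refused whole. "grip" is the opening, from 0 (shut) to 1 (fully open), set as the call begins (left out, the last holds). The fingers move at their own pace and stop on an object; "force" is the grip in N (left out, the last holds). Time passes only in rows, so rows that do not move let the fingers close. It gives the time, the measured TCP pose, the force and the opening at its end, in the units of the state.
- state(): the state, without advancing time (a new reading comes with each control period).
- get_image(name): name is "scene" or "top"; returns a dict with "image" (384x512x3 uint8, red, green, blue), "mtx" (3x3 intrinsics, pixels), "k1" (the pictures are not rectified: a ray, as slopes to the right and down, at radius r is drawn at 1 + k1 r^2 times it, then the intrinsics apply), "eye" and "attitude" of the camera in the world. Camera axes: x right, y down, z forward; pixel columns grow to the right and rows downward; lengths in m; the calibration is good to about 2 mm. A picture is of the moment at which its call begins. There is no depth.
- finish_job(): hands the job in, once; it reports no verdict.
The state is a dict: "time": time; "joints": joint angles; "joint_vel": joint speeds; "joint_torque": joint torques, N m; "eef_pos": TCP position; "tcp_rot": TCP orientation; "force": force on the tool from outside, world axes, zero at the start; "wrist_torque": the same for the moment, N m; "grip_width": finger opening in m.
Only numpy, scipy, OpenCV 4.12 (cv2) and the standard library are available. Lean on these libraries where they do the work, as an engineer would, in place of code of your own. Each camera call takes 0.05 s, during which the arm holds its last target. There are 200 camera calls.

## Working session

There is one attempt and no reset: what is moved stays moved. The work goes in short steps, Python scripts to look and compute and a tool call to move; the robot and the scene stay as the last step left them, time stands still between calls to the robot, and variables do not carry over. Pictures are saved under pics/ and viewed, about 8 in all and at most 12, crops included, and the job is handed in when it is done.

Besides the shell and the picture viewer there is one more tool, called after "Emit:" by a JSON object that holds its "method" and its "body", one argument or row to a line. servo_tool: Moves the arm, as the interface text tells. Its arguments: {"type":"object","properties":{"rows":{"type":"string"},"grip":{"type":"number"},"force":{"type":"number"}},"required":["rows"]}

```bash
mkdir -p pics; cat > h.py <<'E'
from plant import *
import numpy as np, cv2
from scipy.spatial.transform import Rotation as R
def rot(a):
    a=np.array(a,float)
    return a if a.shape==(3,3) else R.from_quat(a[[1,2,3,0]]).as_matrix()
def px2w(c,uv,z):
    K=np.array(c["mtx"]);k=c["k1"];d=(np.array([uv[0],uv[1],1.])@np.linalg.inv(K).T)[:2]
    s=d.copy()
    for _ in range(30): s=d/(1+k*(s@s))
    r=rot(c["attitude"])@np.array([s[0],s[1],1]);e=np.array(c["eye"])
    return e+r*(z-e[2])/r[2]
def w2px(c,p):
    q=rot(c["attitude"]).T@(np.array(p,float)-np.array(c["eye"]));s=q[:2]/q[2];s=s*(1+c["k1"]*(s@s))
    return (np.array(c["mtx"])@[s[0],s[1],1])[:2]
def snap(name,fn,crop=None,sc=1):
    c=get_image(name);im=c["image"][:,:,::-1]
    import pickle;pickle.dump(c,open("pics/"+fn+".pkl","wb"))
    if crop: im=im[crop[1]:crop[3],crop[0]:crop[2]]
    cv2.imwrite("pics/"+fn+".png",cv2.resize(im,None,fx=sc,fy=sc,interpolation=cv2.INTER_CUBIC));return c
E
python3 - <<'E'
from h import *
a=snap("top","t0",None,1.5);b=snap("scene","s0",None,1.5)
for c in(a,b):print(c["mtx"],c["k1"],c["eye"],c["attitude"])
print(state())
E
```

```text
[[437.63229332   0.         250.73981477]
 [  0.         437.63229332 186.0876868 ]
 [  0.           0.           1.        ]] 0.01996064185608316 [0.50758685 0.05055943 0.9532154 ] [-0.03284896  0.71462464 -0.69858058  0.01475632]
[[447.78342438   0.         257.39623942]
 [  0.         447.78342438 189.03630953]
 [  0.           0.           1.        ]] -0.060623062485025185 [1.10558528 0.77658482 0.77518598] [-0.13966233  0.297045    0.85195978 -0.40795004]
{'time': 0.1, 'joints': array([-0.98577028,  0.50172745, -0.42681336,  1.55129866,  0.22080867,
        1.13832915, -0.21028757]), 'joint_vel': array([-0.0006677 , -0.00181212, -0.00131715, -0.0015831 , -0.0020704 ,
        0.00011884,  0.00127346]), 'joint_torque': array([-1.06560366e-02, -5.67880869e+01, -5.83792895e+00, -2.79914707e+01,
       -6.88586896e-02,  2.41988740e-02,  5.70272005e-05]), 'eef_pos': array([0.20544027, 0.61603365, 0.22581878]), 'tcp_rot': array([-1.60717402e-04,  1.60189718e-01,  9.87085875e-01, -8.38934171e-04]), 'force': array([-1.35162387,  0.1683037 , -0.58723002]), 'wrist_torque': array([-0.01955534, -0.00608666,  0.03000256]), 'grip_width': 0.09157624710474484}
```

View pics/t0.png

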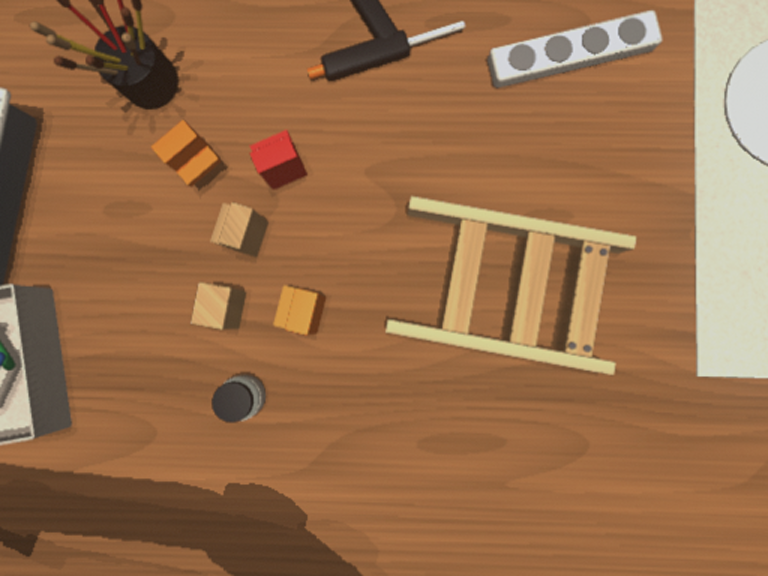

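View pics/s0.png

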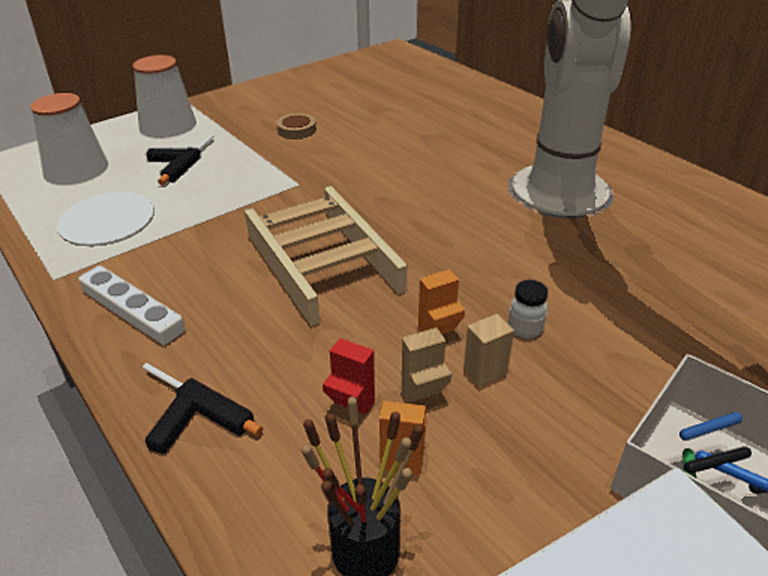

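Candidates in the top picture (1.5× pixels):
- Pale stepped block at (237,226), in scene at (425,365): chosen.
- Plain pale offcut at (214,305), no step.
- Orange at (185,152) and (299,310), red at (277,158): excluded.

Next is a close crop of the chosen block and of the frame.

```bash
python3 - <<'E'
from h import *
import pickle
a=pickle.load(open("pics/t0.pkl","rb"))["image"][:,:,::-1];b=pickle.load(open("pics/s0.pkl","rb"))["image"][:,:,::-1]
A=cv2.resize(a[125:175,130:190],None,fx=6.5,fy=6.5,interpolation=cv2.INTER_CUBIC)
B=cv2.resize(b[210:280,250:320],None,fx=5,fy=5,interpolation=cv2.INTER_CUBIC)
C=np.zeros((360,760,3),np.uint8);C[:A.shape[0],:A.shape[1]]=A;C[:350,400:750]=B
cv2.imwrite("pics/c1.png",C)
cv2.imwrite("pics/c2.png",cv2.resize(a[125:255,250:430],None,fx=4.4,fy=4.4,interpolation=cv2.INTER_CUBIC))
E
```

```text
(no output)
```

View pics/c1.png

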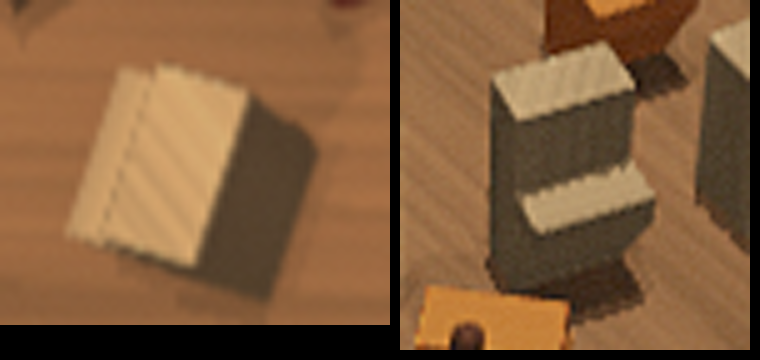

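View pics/c2.png

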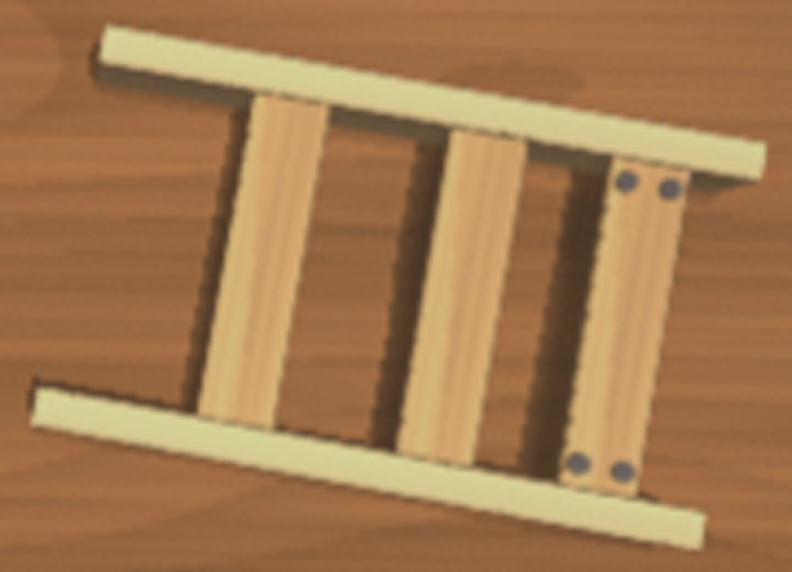

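```bash
cat > fit.py <<'E'
from h import *
import pickle
a=pickle.load(open("pics/t0.pkl","rb"))
def W(pts,s,off,z): return np.array([px2w(a,((u+.5)/s-.5+off[0],(v+.5)/s-.5+off[1]),z)[:2] for u,v in pts])
def fit(P,M):
    M=np.array(M);P0,M0=P.mean(0),M.mean(0);z=((P-P0)@[1,1j])@np.conj((M-M0)@[1,1j]);t=np.angle(z)
    Rm=np.array([[np.cos(t),-np.sin(t)],[np.sin(t),np.cos(t)]]);o=P0-Rm@M0
    print(np.degrees(t),o*1e3,"res mm\n",((P-o)@Rm-M).round(4)*1e3);return o,Rm
print("spacer");so,sR=fit(W([(157,65),(249,93),(197,267),(103,237)],6.5,(130,125),.11),[(.015,.028),(-.015,.028),(-.015,-.028),(.015,-.028)])
print("frame");o,Rm=fit(W([(108,25),(766,143),(761,180),(703,550),(708,514),(30,425),(37,387),(98,61)],4.4,(250,125),.062),
 [(.26,.095),(-.05,.095),(-.05,.077),(-.05,-.095),(-.05,-.077),(.26,-.095),(.26,-.077),(.26,.077)])
for n,p in dict(fixL=[(612,158),(560,482)],fixR=[(689,170),(636,495)],midR=[(527,142),(472,465)],midL=[(452,132),(397,457)],endR=[(328,107),(273,428)],endL=[(255,95),(198,413)]).items():
    print(n,(((W(p,4.4,(250,125),.06)-o)@Rm)*1e3).round(1).tolist())
E
python3 fit.py
```

```text
spacer
-104.41226423073527 [630.72962197 257.89887356] res mm
 [[-29.3  -0.4]
 [ 29.8  -1.1]
 [ 29.7   0.2]
 [-30.1   1.3]]
frame
80.75963510293062 [ 548.28636318 -211.23365356] res mm
 [[-1.500e+00 -1.899e+02]
 [ 1.100e+00 -1.897e+02]
 [ 6.000e-01 -1.544e+02]
 [-5.000e-01  1.892e+02]
 [-1.000e-01  1.548e+02]
 [ 2.000e-01  1.900e+02]
 [ 2.000e-01  1.542e+02]
 [-0.000e+00 -1.543e+02]]
fixL [[18.3, -75.6], [17.2, 75.9]]
fixR [[-17.2, -76.4], [-17.5, 75.3]]
midR [[57.8, -75.9], [57.7, 75.6]]
midL [[92.5, -74.3], [91.9, 78.4]]
endR [[150.9, -75.6], [149.9, 75.8]]
endL [[185.2, -75.1], [185.0, 75.4]]
```

```bash
python3 - <<'E'
s=open("fit.py").read()
s=s.replace("M=np.array(M);","M=np.array(M)*[1,-1];")
open("fit.py","w").write(s)
E
cat >> fit.py <<'E'
st=state();T=rot(st["tcp_rot"]);print("tool axes",T.round(4).tolist(),"pos",st["eef_pos"])
def plan(g,z,xd):   # target world xy,z and desired tool y along direction xd (mod 180)
    d=np.array([*(g-st["eef_pos"][:2]),z-st["eef_pos"][2]]);q=T.T@np.array([*xd,0.])
    print("tool mm",(T.T@d*1e3).round(1),"roll deg",((np.degrees(np.arctan2(-q[0],q[1]))+90)%180-90).round(2),"world",g)
print("to grasp");plan(so,.071,sR[:,0])
E
python3 fit.py
```

```text
spacer
74.82068424039021 [630.72962197 257.89887356] res mm
 [[-0.3  0.6]
 [ 0.5  0.9]
 [-0.  -0.4]
 [-0.2 -1.1]]
frame
80.7673536335309 [ 548.30032472 -211.23592397] res mm
 [[-1.5  0.1]
 [ 1.1  0.4]
 [ 0.6 -0.3]
 [-0.4 -0.8]
 [-0.1  0.8]
 [ 0.2  0. ]
 [ 0.2  0.2]
 [-0.  -0.4]]
fixL [[18.3, -75.6], [17.2, 75.9]]
fixR [[-17.2, -76.4], [-17.5, 75.3]]
midR [[57.8, -75.9], [57.7, 75.7]]
midL [[92.5, -74.3], [91.9, 78.4]]
endR [[150.9, -75.6], [150.0, 75.8]]
endL [[185.2, -75.1], [185.0, 75.3]]
tool axes [[-0.9487, 0.3162, -0.0006], [0.3162, 0.9487, -0.0016], [0.0, -0.0017, -1.0]] pos [0.20544027 0.61603365 0.22581878]
to grasp
tool mm [-516.7 -205.   155.1] roll deg -3.26 world [0.63072962 0.25789887]
```

Emit:
{"method": "servo_tool", "body": {
  "rows": "-43 -17 0 0;-43 -17 0 0;-43 -17 0 0;-43 -17 0 0;-43 -17 0 0;-43 -17 0 0;-43 -17 0 0;-43 -17 0 0;-43 -17 0 0;-43 -17 0 0;-30 -12 0 -1;0 0 0 -2;0 0 0 0",
  "grip": 1
}}

```text
time: 1.4
eef_pos: [0.5952, 0.2833, 0.2161]
tcp_rot: [-0.005, 0.131, 0.991, -0.005]
force: [-0.4, 0.7, -0.4]
grip_width: 0.0919
```

```bash
python3 fit.py | tail -3
```

```text
tool axes [[-0.9655, 0.2601, -0.0112], [0.2602, 0.9655, -0.0088], [0.0085, -0.0114, -0.9999]] pos [0.5951787  0.28331265 0.21611962]
to grasp
tool mm [-42.2 -13.6 144.9] roll deg 0.1 world [0.63072962 0.25789887]
```

Emit:
{"method": "servo_tool", "body": {
  "rows": "-14 -5 5 0;-14 -5 5 0;-14 -4 5 0;0 0 5 0;0 0 5 0;0 0 0 0"
}}

```text
time: 2.0
eef_pos: [0.6329, 0.258, 0.1868]
tcp_rot: [-0.006, 0.131, 0.991, -0.006]
force: [-0.7, -0.3, -0.2]
grip_width: 0.0917
```

```bash
python3 fit.py | tail -3
```

```text
tool axes [[-0.9657, 0.2593, -0.0141], [0.2594, 0.9657, -0.0095], [0.0112, -0.0128, -0.9999]] pos [0.63293702 0.25798885 0.18680909]
to grasp
tool mm [  0.8   0.8 115.8] roll deg 0.14 world [0.63072962 0.25789887]
```

Emit:
{"method": "servo_tool", "body": {
  "rows": "1 1 15 0;0 0 15 0;0 0 15 0;0 0 15 0;0 0 15 0;0 0 15 0;0 0 10 0;0 0 7 0;0 0 4 0;0 0 0 0"
}}

```text
time: 3.0
eef_pos: [0.6272, 0.2602, 0.0641]
tcp_rot: [-0.008, 0.129, 0.992, -0.006]
force: [-0.2, 0.4, 0.9]
grip_width: 0.0921
```

```bash
python3 fit.py | tail -3; python3 -c "
from h import *
snap('scene','s1',(220,150,400,300),4)"
```

```text
tool axes [[-0.9666, 0.2557, -0.0179], [0.2559, 0.9667, -0.0097], [0.0148, -0.0139, -0.9998]] pos [0.62722385 0.26022165 0.06405628]
to grasp
tool mm [-3.9 -1.4 -7. ] roll deg 0.35 world [0.63072962 0.25789887]
```

View pics/s1.png

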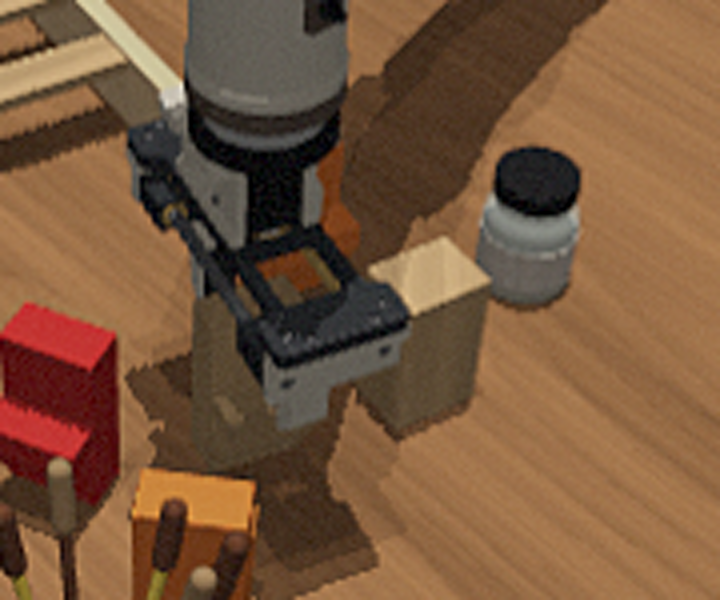

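Emit:
{"method": "servo_tool", "body": {
  "rows": "-4 -1 -5 0.3;0 0 -3 0"
}}

```text
time: 3.25
eef_pos: [0.6322, 0.2585, 0.0739]
tcp_rot: [-0.007, 0.132, 0.991, -0.005]
force: [1.3, -0.5, 0.6]
grip_width: 0.092
```

Emit:
{"method": "servo_tool", "body": {
  "rows": "0 0 0 0;0 0 0 0;0 0 0 0;0 0 0 0;0 0 0 0",
  "grip": 0,
  "force": 45
}}

```text
time: 3.75
eef_pos: [0.6341, 0.2591, 0.077]
tcp_rot: [-0.005, 0.132, 0.991, -0.004]
force: [0.1, -1.0, -0.7]
grip_width: 0.0562
```

```bash
python3 fit.py | tail -3
```

```text
tool axes [[-0.9651, 0.2618, -0.0115], [0.2619, 0.9651, -0.0071], [0.0093, -0.0099, -0.9999]] pos [0.63407279 0.25910649 0.07695434]
to grasp
tool mm [ 2.9 -2.   6. ] roll deg -0.0 world [0.63072962 0.25789887]
```

Emit:
{"method": "servo_tool", "body": {
  "rows": "3 0 2 0;0 0 1 0;0 0 0 0;0 0 0 0;0 0 0 0;0 0 0 0"
}}

```text
time: 4.35
eef_pos: [0.6304, 0.2601, 0.0733]
tcp_rot: [-0.006, 0.132, 0.991, -0.004]
force: [-0.5, 0.1, -0.7]
grip_width: 0.0297
```

```bash
python3 fit.py | tail -3
```

```text
tool axes [[-0.9652, 0.2613, -0.0123], [0.2614, 0.9652, -0.0073], [0.01, -0.0102, -0.9999]] pos [0.63040425 0.26012333 0.07329558]
to grasp
tool mm [-0.9 -2.   2.3] roll deg 0.02 world [0.63072962 0.25789887]
```

```bash
cat > p.py <<'E'
import sys,io,contextlib
with contextlib.redirect_stdout(io.StringIO()):
    from fit import *
fx,z=float(sys.argv[1])/1e3,float(sys.argv[2])/1e3
p=(st["eef_pos"][:2]-o)@Rm
print("t",st["time"],"frame xy mm",(p*1e3*[1,1]).round(2),"z",(st["eef_pos"][2]*1e3).round(2),"F(frame x,y,z)",np.r_[st["force"][:2]@Rm,st["force"][2]].round(2),"tilt in frame xy",(Rm.T@T[:2,2]).round(4),"grip",st["grip_width"])
plan(o+Rm@np.array([fx,0]),z,Rm[:,0])
E
python3 p.py 36 180
```

```text
t 4.35 frame xy mm [478.43  -5.41] z 73.3 F(frame x,y,z) [ 0.06  0.54 -0.74] tilt in frame xy [-0.0092  0.011 ] grip 0.029749132474720632
tool mm [ -39.2 -441.7 -102.6] roll deg -5.92 world [ 0.55407629 -0.1757023 ]
```

Emit:
{"method": "servo_tool", "body": {
  "rows": "0 0 -15 0;0 0 -20 0;0 0 -20 0;0 0 -20 0;0 0 -15 0;0 0 -10 0;0 0 0 0"
}}

```text
time: 5.05
eef_pos: [0.6303, 0.2599, 0.1791]
tcp_rot: [-0.007, 0.132, 0.991, -0.006]
force: [-0.3, 0.3, -1.8]
grip_width: 0.0298
```

```bash
python3 p.py 36 180
```

```text
t 5.05 frame xy mm [478.17  -5.31] z 179.15 F(frame x,y,z) [ 0.21  0.36 -1.77] tilt in frame xy [-0.0115  0.0143] grip 0.02978989891009323
tool mm [ -40.4 -440.3    4.3] roll deg -5.93 world [ 0.55407629 -0.1757023 ]
```

Emit:
{"method": "servo_tool", "body": {
  "rows": "0 -10 0 -2;0 -25 0 -2;0 -30 0 -2;0 -30 0 0;0 -30 0 0;0 -30 0 0;0 -30 0 0;0 -30 0 0;0 -30 0 0;0 -30 0 0;0 -30 0 0;0 -30 0 0;0 -25 0 0;0 -20 0 0;0 -10 0 0;0 0 0 0"
}}

```text
time: 6.65
eef_pos: [0.554, -0.1387, 0.1704]
tcp_rot: [-0.019, 0.076, 0.997, -0.005]
force: [-0.7, 0.4, -1.2]
grip_width: 0.0297
```

```bash
python3 p.py 36 150
```

```text
t 6.65 frame xy mm [72.51  6.04] z 170.36 F(frame x,y,z) [ 0.29  0.71 -1.17] tilt in frame xy [-0.0136  0.036 ] grip 0.02966031591698055
tool mm [ -6.4 -36.3  20.6] roll deg 0.5 world [ 0.55407629 -0.1757023 ]
```

Emit:
{"method": "servo_tool", "body": {
  "rows": "0 20 0 0;0 40 0 0;0 40 0 0;0 20 0 0;0 0 0 0"
}}

```text
time: 7.15
eef_pos: [0.572, -0.0102, 0.167]
tcp_rot: [-0.02, 0.075, 0.997, -0.003]
force: [-0.0, 0.1, -2.2]
grip_width: 0.0302
```

```bash
python3 p.py 36 150
```

```text
t 7.15 frame xy mm [202.24   8.85] z 167.04 F(frame x,y,z) [ 0.09  0.06 -2.19] tilt in frame xy [-0.0099  0.0386] grip 0.03021262313411821
tool mm [  -7.7 -166.2   18.3] roll deg 0.62 world [ 0.55407629 -0.1757023 ]
```

Emit:
{"method": "servo_tool", "body": {
  "rows": "0 -5 0 0;0 -10 0 0;0 -10 0 0;0 -10 0 0;0 -10 0 0;0 -10 0 0;0 -10 0 0;0 -10 0 0;0 -10 0 0;0 -5 0 0;0 0 0 0"
}}

```text
time: 8.25
eef_pos: [0.5553, -0.1142, 0.1676]
tcp_rot: [-0.02, 0.079, 0.997, -0.005]
force: [0.1, 0.2, -2.7]
grip_width: 0.0298
```

```bash
python3 p.py 36 150
```

```text
t 8.25 frame xy mm [96.87  8.68] z 167.59 F(frame x,y,z) [ 0.21 -0.08 -2.71] tilt in frame xy [-0.0134  0.04  ] grip 0.029806078359244564
tool mm [ -9.2 -60.7  18. ] roll deg 0.14 world [ 0.55407629 -0.1757023 ]
```

Emit:
{"method": "servo_tool", "body": {
  "rows": "-20 0 0 0;-40 0 0 0;-40 0 0 0;-20 0 0 0;0 0 0 0"
}}

```text
time: 8.75
eef_pos: [0.6769, -0.1304, 0.162]
tcp_rot: [-0.021, 0.078, 0.997, -0.004]
force: [-0.5, 0.2, -1.8]
grip_width: 0.0298
```

```bash
python3 p.py 36 150
```

```text
t 8.75 frame xy mm [ 100.42 -113.92] z 162.0 F(frame x,y,z) [ 0.09  0.47 -1.82] tilt in frame xy [-0.0115  0.0411] grip 0.029792893059903396
tool mm [113.7 -63.6  17.4] roll deg 0.32 world [ 0.55407629 -0.1757023 ]
```

Emit:
{"method": "servo_tool", "body": {
  "rows": "10 0 0 0;10 0 0 0;10 0 0 0;10 0 0 0;10 0 0 0;10 0 0 0;10 0 0 0;10 0 0 0;10 0 0 0;5 0 0 0;0 0 0 0"
}}

```text
time: 9.85
eef_pos: [0.5575, -0.1098, 0.1683]
tcp_rot: [-0.027, 0.076, 0.997, -0.005]
force: [0.2, -0.3, -1.2]
grip_width: 0.03
```

```bash
python3 p.py 36 150
```

```text
t 9.85 frame xy mm [101.63   7.18] z 168.25 F(frame x,y,z) [-0.26 -0.29 -1.24] tilt in frame xy [-0.0137  0.0528] grip 0.029967331002432155
tool mm [ -7.5 -65.4  18.7] roll deg 0.54 world [ 0.55407629 -0.1757023 ]
```

Emit:
{"method": "servo_tool", "body": {
  "rows": "-10 0 0 0;-10 0 0 0;-10 0 0 0;-10 0 0 0;-10 0 0 0;-10 0 0 0;-10 0 0 0;-10 0 0 0;-10 0 0 0;-5 0 0 0;0 0 0 0"
}}

```text
time: 10.95
eef_pos: [0.6627, -0.1255, 0.16]
tcp_rot: [-0.027, 0.076, 0.997, -0.004]
force: [0.3, 0.3, -2.3]
grip_width: 0.0297
```

```bash
python3 p.py 36 150
```

```text
t 10.95 frame xy mm [103.   -99.19] z 159.97 F(frame x,y,z) [ 0.38 -0.24 -2.28] tilt in frame xy [-0.0128  0.0522] grip 0.029681702393255856
tool mm [ 99.1 -65.9  16. ] roll deg 0.53 world [ 0.55407629 -0.1757023 ]
```

Emit:
{"method": "servo_tool", "body": {
  "rows": "20 0 0 0;40 0 0 0;40 0 0 0;10 0 0 0;0 0 0 0"
}}

```text
time: 11.45
eef_pos: [0.5501, -0.1079, 0.1638]
tcp_rot: [-0.028, 0.076, 0.997, -0.004]
force: [0.1, -1.2, -2.3]
grip_width: 0.0298
```

```bash
python3 p.py 36 150
```

```text
t 11.45 frame xy mm [102.31  14.84] z 163.77 F(frame x,y,z) [-1.17 -0.32 -2.32] tilt in frame xy [-0.0126  0.0547] grip 0.02983170042158754
tool mm [-15.  -66.3  13.8] roll deg 0.54 world [ 0.55407629 -0.1757023 ]
```

Emit:
{"method": "servo_tool", "body": {
  "rows": "-5 -15 0 0.5;-5 -20 0 0;-3 -15 0 0;0 -8 0 0;0 0 0 0"
}}

```text
time: 11.95
eef_pos: [0.5598, -0.1743, 0.1646]
tcp_rot: [-0.025, 0.081, 0.996, -0.005]
force: [-0.4, -0.4, -2.4]
grip_width: 0.0297
```

```bash
python3 p.py 36 145
```

```text
t 11.95 frame xy mm [38.3 -5.4] z 164.59 F(frame x,y,z) [-0.5   0.33 -2.4 ] tilt in frame xy [-0.0137  0.0486] grip 0.029678255708819826
tool mm [ 4.4 -2.  19.9] roll deg -0.1 world [ 0.55407629 -0.1757023 ]
```

Emit:
{"method": "servo_tool", "body": {
  "rows": "1 -1 8 0;0 -1 10 0;0 0 8 0;0 0 4 0;0 0 0 0"
}}

```text
time: 12.45
eef_pos: [0.5565, -0.1737, 0.1306]
tcp_rot: [-0.026, 0.08, 0.996, -0.004]
force: [-0.0, 0.7, -1.3]
grip_width: 0.0297
```

```bash
python3 p.py 36 120;python3 -c "
from h import *
snap('top','t2',(300,100,430,240),4)"
```

```text
t 12.45 frame xy mm [38.39 -2.04] z 130.64 F(frame x,y,z) [ 0.69  0.13 -1.29] tilt in frame xy [-0.0115  0.051 ] grip 0.02969255097331585
tool mm [ 1.5 -2.3 10.8] roll deg 0.03 world [ 0.55407629 -0.1757023 ]
```

View pics/t2.png

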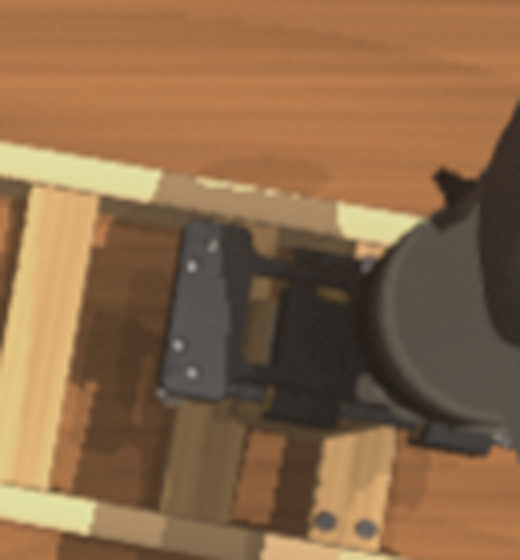

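The picture shows the gripper over the gap between the middle slat (205,450) and the screwed slat (350,480). The block itself is hidden, so I'll find the fixed slat by touch.

Emit:
{"method": "servo_tool", "body": {
  "rows": "0 -1 6 0;0 0 4 0;0 0 0 0"
}}

```text
time: 12.8
eef_pos: [0.5566, -0.1742, 0.1207]
tcp_rot: [-0.025, 0.079, 0.997, -0.004]
force: [0.5, -0.0, -1.2]
grip_width: 0.0296
```

```bash
python3 p.py 33 120
```

```text
t 12.8 frame xy mm [37.88 -2.21] z 120.73 F(frame x,y,z) [ 0.06 -0.54 -1.22] tilt in frame xy [-0.0115  0.0494] grip 0.02959388619107056
tool mm [ 2.2 -4.9  0.9] roll deg 0.1 world [ 0.55359496 -0.17866344]
```

Emit:
{"method": "servo_tool", "body": {
  "rows": "0 -1.5 0 0;0 -1.5 0 0;0 -1.5 0 0"
}}

```text
time: 13.1
eef_pos: [0.5561, -0.1775, 0.121]
tcp_rot: [-0.025, 0.079, 0.997, -0.003]
force: [-0.9, 4.8, -2.3]
grip_width: 0.0298
```

```bash
python3 p.py 33 120
```

```text
t 13.1 frame xy mm [34.57 -2.33] z 120.96 F(frame x,y,z) [ 4.57  1.61 -2.26] tilt in frame xy [-0.0098  0.0493] grip 0.029799487541950095
tool mm [ 2.3 -1.6  1.1] roll deg 0.15 world [ 0.55359496 -0.17866344]
```

Emit:
{"method": "servo_tool", "body": {
  "rows": "0 -0.3 6 0;0 -0.3 8 0;0 -0.3 8 0;0 -0.3 6 0;0 -0.3 4 0;0 -0.3 2 0"
}}

```text
time: 13.7
eef_pos: [0.5571, -0.1779, 0.0863]
tcp_rot: [-0.022, 0.078, 0.997, -0.002]
force: [-0.3, 3.4, 2.4]
grip_width: 0.0297
```

```bash
python3 p.py 34.5 73.3
```

```text
t 13.7 frame xy mm [34.34 -3.35] z 86.3 F(frame x,y,z) [3.27 0.79 2.38] tilt in frame xy [-0.0083  0.0437] grip 0.029675650867589984
tool mm [ 2.8  0.3 13.1] roll deg 0.26 world [ 0.55383563 -0.17718287]
```

Good: the block bears lightly on the fixed slat. Continuing down.

Emit:
{"method": "servo_tool", "body": {
  "rows": "0 -0.3 4 0;0 -0.3 4 0;0 -0.3 4 0;0 -0.3 3 0;0 0 2 0"
}}

```text
time: 14.2
eef_pos: [0.5569, -0.1779, 0.0738]
tcp_rot: [-0.022, 0.078, 0.997, -0.002]
force: [-4.3, 4.3, 13.2]
grip_width: 0.0299
```

```bash
python3 p.py 34.5 73.3
```

```text
t 14.2 frame xy mm [34.26 -3.11] z 73.8 F(frame x,y,z) [ 3.58  4.9  13.21] tilt in frame xy [-0.008   0.0438] grip 0.02990798211649796
tool mm [3.1 0.3 0.6] roll deg 0.27 world [ 0.55383563 -0.17718287]
```

Emit:
{"method": "servo_tool", "body": {
  "rows": "0 -0.2 4 0;0 -0.2 5 0;0 -0.2 5 0;0 -0.2 5 0;0 0 5 0"
}}

```text
time: 14.7
eef_pos: [0.557, -0.1778, 0.0736]
tcp_rot: [-0.022, 0.079, 0.997, -0.004]
force: [-13.6, 6.5, 38.8]
grip_width: 0.0299
```

```bash
python3 p.py 34.5 73.3
```

```text
t 14.7 frame xy mm [34.43 -3.21] z 73.62 F(frame x,y,z) [ 4.25 14.5  38.84] tilt in frame xy [-0.0115  0.0428] grip 0.029888009063431767
tool mm [3.2 0.1 0.5] roll deg 0.16 world [ 0.55383563 -0.17718287]
```

Emit:
{"method": "servo_tool", "body": {
  "rows": "0 -0.2 -4 0;0 -0.2 -8 0;0 -0.2 -12 0;0 -0.2 -15 0;0 -0.2 -15 0;0 0 -15 0;0 0 -10 0;0 0 -6 0;0 0 0 0"
}}

```text
time: 15.6
eef_pos: [0.5585, -0.1822, 0.164]
tcp_rot: [-0.024, 0.081, 0.996, -0.006]
force: [0.4, -0.0, -2.3]
grip_width: 0.0299
```

```bash
python3 p.py 126 160
```

```text
t 15.6 frame xy mm [30.33 -5.35] z 163.97 F(frame x,y,z) [ 0.05 -0.41 -2.28] tilt in frame xy [-0.0148  0.0462] grip 0.029862641943855364
tool mm [ 5.3 95.7  2.8] roll deg -0.07 world [ 0.56851622 -0.08686825]
```

Emit:
{"method": "servo_tool", "body": {
  "rows": "0 15 -1 0;0 30 -1 0;0 30 0 0;0 30 0 0;0 30 0 0;0 30 0 0;0 20 0 0;0 10 0 0;0 0 0 0"
}}

```text
time: 16.5
eef_pos: [0.5866, 0.024, 0.157]
tcp_rot: [-0.029, 0.081, 0.996, -0.005]
force: [1.0, -0.3, -2.6]
grip_width: 0.0295
```

```bash
python3 p.py 126 160;python3 -c "
from h import *
snap('top','t3',(250,125,430,255),4.4)"
```

```text
t 16.5 frame xy mm [ 2.3838e+02 -8.0000e-02] z 157.02 F(frame x,y,z) [-0.12 -0.98 -2.62] tilt in frame xy [-0.0144  0.0565] grip 0.029537400508241374
tool mm [ 1.000e-01 -1.124e+02 -1.400e+00] roll deg -0.09 world [ 0.56851622 -0.08686825]
```

View pics/t3.png

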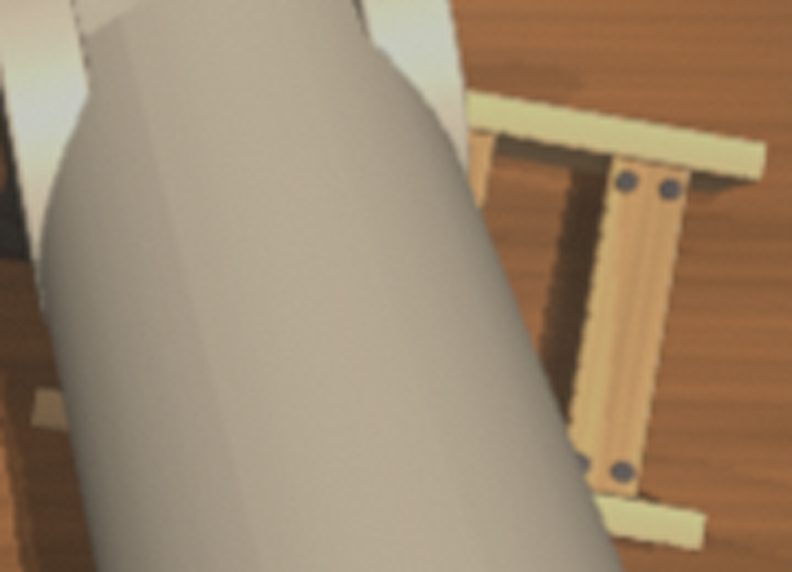

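Emit:
{"method": "servo_tool", "body": {
  "rows": "0 -10 -1 0;0 -20 -1 0;0 -25 -1 0;0 -25 0 0;0 -15 0 0;0 -7 0 0;0 0 0 0;0 0 0 0"
}}

```text
time: 17.35
eef_pos: [0.566, -0.0957, 0.1615]
tcp_rot: [-0.03, 0.089, 0.996, -0.008]
force: [-0.3, 0.4, -2.7]
grip_width: 0.03
```

```bash
python3 p.py 126 130
```

```text
t 17.35 frame xy mm [116.86   1.11] z 161.45 F(frame x,y,z) [ 0.37  0.41 -2.73] tilt in frame xy [-0.0204  0.0585] grip 0.029980348471477184
tool mm [-2.8  9.8 31.1] roll deg -1.04 world [ 0.56851622 -0.08686825]
```

Emit:
{"method": "servo_tool", "body": {
  "rows": "0 5 2 -1;0 4 5 0;0 0 5 0;0 0 3 0;0 0 0 0"
}}

```text
time: 17.85
eef_pos: [0.5672, -0.0803, 0.1445]
tcp_rot: [-0.03, 0.076, 0.997, -0.006]
force: [-0.4, -0.4, -2.2]
grip_width: 0.03
```

```bash
python3 p.py 126.5 130
```

```text
t 17.85 frame xy mm [132.26   2.38] z 144.48 F(frame x,y,z) [-0.44  0.29 -2.18] tilt in frame xy [-0.018   0.0591] grip 0.029991236205309635
tool mm [-3.2 -5.5 14.4] roll deg 0.5 world [ 0.56859644 -0.08637473]
```

Emit:
{"method": "servo_tool", "body": {
  "rows": "-1 -2 0 0.3;-1 -2 0 0;0 0 0 0;0 0 0 0"
}}

```text
time: 18.25
eef_pos: [0.5688, -0.0851, 0.1444]
tcp_rot: [-0.03, 0.079, 0.996, -0.007]
force: [-0.3, 0.4, -1.7]
grip_width: 0.0295
```

```bash
python3 p.py 126.5 130
```

```text
t 18.25 frame xy mm [ 1.2784e+02 -1.0000e-02] z 144.37 F(frame x,y,z) [ 0.3   0.35 -1.7 ] tilt in frame xy [-0.0183  0.0591] grip 0.029484061683060503
tool mm [-0.8 -1.1 14.4] roll deg 0.18 world [ 0.56859644 -0.08637473]
```

Emit:
{"method": "servo_tool", "body": {
  "rows": "0 0 6 0;0 0 8 0;0 0 5 0;0 0 3 0;0 0 0 0"
}}

```text
time: 18.75
eef_pos: [0.567, -0.0856, 0.1202]
tcp_rot: [-0.03, 0.079, 0.996, -0.007]
force: [-0.6, -0.2, -2.2]
grip_width: 0.0295
```

```bash
python3 p.py 125.5 115
```

```text
t 18.75 frame xy mm [126.97   1.71] z 120.18 F(frame x,y,z) [-0.27  0.54 -2.2 ] tilt in frame xy [-0.0183  0.0596] grip 0.0295433635035463
tool mm [-2.  -1.4  5.1] roll deg 0.14 world [ 0.568436   -0.08736178]
```

Emit:
{"method": "servo_tool", "body": {
  "rows": "0 -0.6 4 0;0 -0.2 4 0;0 0 3 0;0 0 0 0"
}}

```text
time: 19.15
eef_pos: [0.5665, -0.0872, 0.1086]
tcp_rot: [-0.03, 0.079, 0.996, -0.007]
force: [-0.5, -0.6, -2.0]
grip_width: 0.0299
```

```bash
python3 p.py 125.2 105
```

```text
t 19.15 frame xy mm [125.39   1.91] z 108.57 F(frame x,y,z) [-0.64  0.44 -2.03] tilt in frame xy [-0.0189  0.0587] grip 0.029873882668702452
tool mm [-2.1 -0.1  3.5] roll deg 0.12 world [ 0.56838787 -0.08765789]
```

Emit:
{"method": "servo_tool", "body": {
  "rows": "0 0.2 4 0;0 0.2 4 0;0 0.2 3 0"
}}

```text
time: 19.45
eef_pos: [0.5672, -0.0874, 0.0981]
tcp_rot: [-0.029, 0.079, 0.996, -0.007]
force: [-1.1, -1.6, 0.9]
grip_width: 0.0297
```

```bash
python3 p.py 125.1 95
```

```text
t 19.45 frame xy mm [125.3    1.26] z 98.14 F(frame x,y,z) [-1.79  0.83  0.85] tilt in frame xy [-0.0194  0.0559] grip 0.02967931560136702
tool mm [-1.4 -0.1  3.1] roll deg 0.09 world [ 0.56837182 -0.08775659]
```

Emit:
{"method": "servo_tool", "body": {
  "rows": "0 0.3 4 0;0 0.3 4 0;0 0.3 3 0"
}}

```text
time: 19.75
eef_pos: [0.5668, -0.0874, 0.0864]
tcp_rot: [-0.028, 0.08, 0.996, -0.008]
force: [-0.4, -0.4, -0.9]
grip_width: 0.0303
```

```bash
python3 p.py 125 85
```

```text
t 19.75 frame xy mm [125.21   1.59] z 86.4 F(frame x,y,z) [-0.5   0.3  -0.89] tilt in frame xy [-0.0201  0.0552] grip 0.03027719856760566
tool mm [-1.7 -0.2  1.3] roll deg 0.04 world [ 0.56835578 -0.0878553 ]
```

Emit:
{"method": "servo_tool", "body": {
  "rows": "0 0.2 4 0;0 0.2 4 0;0 0.2 3 0"
}}

```text
time: 20.05
eef_pos: [0.5654, -0.0872, 0.074]
tcp_rot: [-0.029, 0.08, 0.996, -0.008]
force: [-8.4, -0.6, 32.4]
grip_width: 0.0301
```

```bash
python3 p.py 125 73.5
```

```text
t 20.05 frame xy mm [125.23   2.98] z 74.04 F(frame x,y,z) [-1.9   8.23 32.37] tilt in frame xy [-0.0207  0.0568] grip 0.030107960967885452
tool mm [-3.  -0.2  0.4] roll deg 0.05 world [ 0.56835578 -0.0878553 ]
```

Emit:
{"method": "servo_tool", "body": {
  "rows": "0 0.1 4 0;0 0.1 5 0;0 0 5 0;0 0 3 0;0 0 1 0"
}}

```text
time: 20.55
eef_pos: [0.5659, -0.0868, 0.0744]
tcp_rot: [-0.028, 0.08, 0.996, -0.01]
force: [0.3, -1.3, -3.0]
grip_width: 0.0297
```

```bash
python3 p.py 125 73.5
```

```text
t 20.55 frame xy mm [125.62   2.6 ] z 74.38 F(frame x,y,z) [-1.27 -0.47 -3.01] tilt in frame xy [-0.025   0.0549] grip 0.02965293503663155
tool mm [-2.6 -0.6  0.8] roll deg 0.02 world [ 0.56835578 -0.0878553 ]
```

Emit:
{"method": "servo_tool", "body": {
  "rows": "0 0 2 0;0 0 2 0;0 0 2 0"
}}

```text
time: 20.85
eef_pos: [0.566, -0.0868, 0.074]
tcp_rot: [-0.028, 0.08, 0.996, -0.011]
force: [-6.6, 0.2, 18.8]
grip_width: 0.0298
```

Emit:
{"method": "servo_tool", "body": {
  "rows": "0 0 0.5 0;0 0 0 0;0 0 0 0;0 0 0 0;0 0 0 0;0 0 0 0",
  "grip": 1
}}

```text
time: 21.45
eef_pos: [0.5667, -0.0844, 0.0725]
tcp_rot: [-0.028, 0.079, 0.996, -0.01]
force: [0.2, 0.2, -0.4]
grip_width: 0.0734
```

```bash
python3 p.py 125 73.5
```

```text
t 21.45 frame xy mm [128.17   2.18] z 72.5 F(frame x,y,z) [ 0.19 -0.2  -0.35] tilt in frame xy [-0.0237  0.0537] grip 0.0734378285375608
tool mm [-2.1 -3.2 -1. ] roll deg 0.11 world [ 0.56835578 -0.0878553 ]
```

Emit:
{"method": "servo_tool", "body": {
  "rows": "0 -1 -1 0;0 -1 -3 0;0 -0.5 -8 0;0 0 -12 0;0 0 -15 0;0 0 -20 0;0 0 -25 0;0 0 -25 0;0 0 -20 0;0 10 -10 0;0 30 0 0;0 40 0 0;0 40 0 0;0 40 0 0;0 40 0 0;0 40 0 0;0 40 0 0;0 40 0 0;0 20 0 0;0 0 0 0"
}}

```text
time: 23.45
eef_pos: [0.6293, 0.2702, 0.2201]
tcp_rot: [-0.024, 0.08, 0.996, -0.008]
force: [0.2, 0.6, -0.0]
grip_width: 0.0917
```

```bash
python3 p.py 125 73.5;python3 -c "
from h import *
snap('top','t4',(250,125,430,255),4.4);snap('scene','s4',(130,100,330,250),4)"
```

```text
t 23.45 frame xy mm [488.17  -2.72] z 220.09 F(frame x,y,z) [ 0.66 -0.07 -0.03] tilt in frame xy [-0.0191  0.0474] grip 0.0916607361999661
tool mm [  -4.4 -360.3  153.5] roll deg -0.03 world [ 0.56835578 -0.0878553 ]
```

View pics/t4.png

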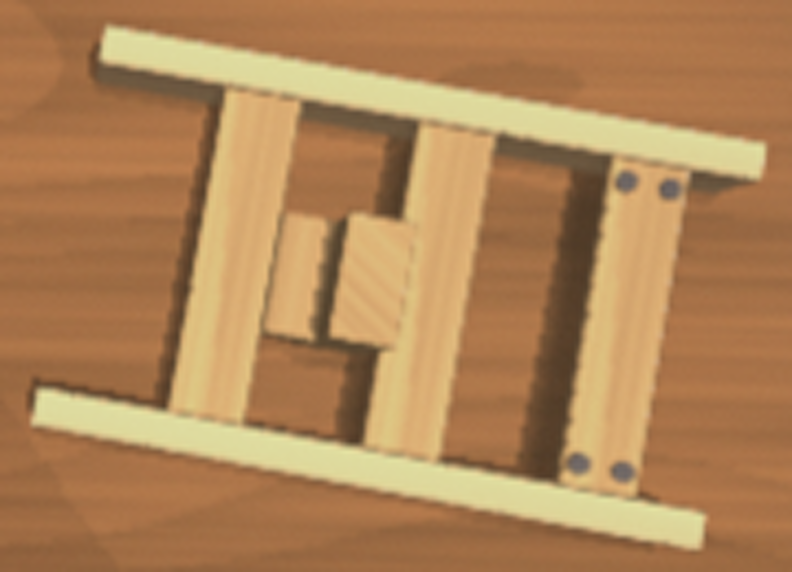

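View pics/s4.png

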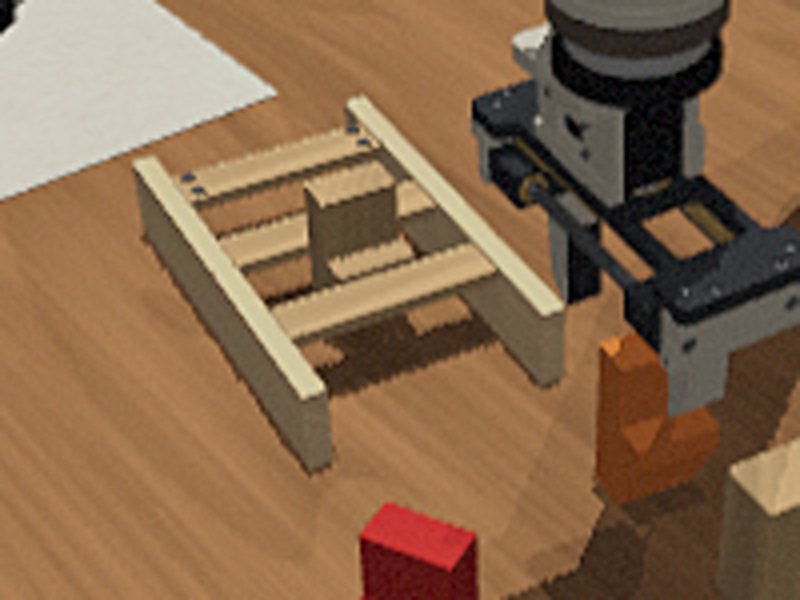

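```bash
cat > m.py <<'E'
import io,contextlib
with contextlib.redirect_stdout(io.StringIO()):
    from fit import *
S,O=4.4,(250,125)
for n,p in dict(fixL=[(612,158),(560,482)],midR=[(496,136),(441,460)],midL=[(420,123),(365,445)],endR=[(301,100),(243,423)],endL=[(226,88),(169,410)]).items():
    print(n,(((W(p,S,O,.06)-o)@Rm)*1e3).round(1).tolist())
print("top", (((W([(350,213),(416,222),(388,350),(329,340)],S,O,.11)-o)@Rm)*1e3).round(1).tolist())
print("shoulder",(((W([(282,212),(327,218),(312,341),(265,333)],S,O,.064)-o)@Rm)*1e3).round(1).tolist())
E
python3 m.py
```

```text
fixL [[18.3, -75.6], [17.2, 75.9]]
midR [[72.3, -76.1], [72.0, 76.0]]
midL [[107.8, -75.8], [107.2, 75.7]]
endR [[163.8, -76.6], [163.9, 76.1]]
endL [[199.0, -75.9], [198.4, 76.4]]
top [[139.0, -22.4], [110.1, -23.7], [112.6, 33.6], [138.4, 34.0]]
shoulder [[163.7, -22.9], [142.8, -23.9], [139.8, 33.3], [161.6, 33.6]]
```

Both gaps look close, but gap 2 reads about 1–2 mm wide, roughly one pixel. I'll measure it at sub-pixel level before deciding.

```bash
cat > sp.py <<'E'
import io,contextlib,pickle,sys
with contextlib.redirect_stdout(io.StringIO()):
    from fit import *
from scipy.signal import find_peaks
def prof(c,y0,y1,z,ch):
    X=np.arange(-.03,.215,.00025);Y=np.linspace(y0,y1,25)
    g=np.array([[w2px(c,[*(o+Rm@[x,y]),z]) for x in X] for y in Y],np.float32)
    im=cv2.remap(c["image"].astype(np.float32),g[...,0],g[...,1],cv2.INTER_CUBIC)
    return X*1e3,cv2.GaussianBlur(im.mean(0)[:,ch].reshape(1,-1),(0,0),4)[0]
for f in sys.argv[1:]:
    c=pickle.load(open(f"pics/{f}.pkl","rb"))
    for y0,y1 in((-.07,-.04),(.045,.07)):
        X,p=prof(c,y0,y1,.06,2);d=np.gradient(p,X)
        pk,_=find_peaks(abs(d),prominence=2.0)
        print(f,y0,[(round(X[i],1),round(d[i],1)) for i in pk])
E
python3 sp.py t0 t4
```

```text
t0 -0.07 [(np.float64(-17.5), np.float32(11.5)), (np.float64(-5.5), np.float32(2.2)), (np.float64(18.5), np.float32(-15.4)), (np.float64(36.0), np.float32(4.3)), (np.float64(57.5), np.float32(10.9)), (np.float64(86.5), np.float32(2.4)), (np.float64(93.0), np.float32(-18.6)), (np.float64(108.0), np.float32(4.0)), (np.float64(150.5), np.float32(10.8)), (np.float64(179.0), np.float32(2.4)), (np.float64(185.5), np.float32(-18.9)), (np.float64(194.0), np.float32(4.7))]
t0 0.045 [(np.float64(-17.2), np.float32(11.5)), (np.float64(1.5), np.float32(2.1)), (np.float64(18.3), np.float32(-13.2)), (np.float64(37.8), np.float32(4.6)), (np.float64(57.8), np.float32(12.1)), (np.float64(76.5), np.float32(2.5)), (np.float64(93.0), np.float32(-17.6)), (np.float64(106.5), np.float32(5.7)), (np.float64(150.5), np.float32(13.1)), (np.float64(169.3), np.float32(2.5)), (np.float64(185.8), np.float32(-19.3)), (np.float64(194.5), np.float32(4.9))]
t4 -0.07 [(np.float64(-17.5), np.float32(12.5)), (np.float64(-5.5), np.float32(2.2)), (np.float64(18.5), np.float32(-16.3)), (np.float64(36.0), np.float32(4.6)), (np.float64(73.0), np.float32(11.6)), (np.float64(101.8), np.float32(2.5)), (np.float64(108.3), np.float32(-19.7)), (np.float64(121.5), np.float32(4.6)), (np.float64(164.0), np.float32(11.5)), (np.float64(192.5), np.float32(2.5)), (np.float64(199.0), np.float32(-20.6)), (np.float64(206.0), np.float32(5.5))]
t4 0.045 [(np.float64(-17.2), np.float32(12.3)), (np.float64(1.3), np.float32(2.4)), (np.float64(18.3), np.float32(-14.1)), (np.float64(37.8), np.float32(5.1)), (np.float64(73.0), np.float32(13.1)), (np.float64(91.8), np.float32(2.5)), (np.float64(108.3), np.float32(-19.5)), (np.float64(122.5), np.float32(5.1)), (np.float64(164.0), np.float32(13.7)), (np.float64(182.8), np.float32(2.7)), (np.float64(199.0), np.float32(-20.6)), (np.float64(206.3), np.float32(5.3))]
```

```bash
python3 -c "
from plant import *
print(finish_job())"
```

```text
the job is handed in; nothing more can be done
None
```

The job is done and handed in at about 23.6 s of the 51 s allowed. Both gaps are set with the pale spacer, and it stands upright in the second gap.

- **First gap:** I felt for the screwed-down slat with the block's flat face, at about 4.6 N, then pressed straight down to the table. The vertical force peaked at about 39 N. Lifting out left the middle slat where it was set.
- **Second gap:** I moved the block about 91 mm along the frame, held it just clear of the middle slat, and pressed it to the table. The last readings before opening were about 32 N, then 19 N. Then I let go and backed away; nothing touched the robot.

**Last checks, from the top camera at sub-pixel level:**

| | Measured | Block width |
|---|---|---|
| First gap | about 54.1–54.6 mm | 54 mm |
| Second gap | about 54.9–55.7 mm | 54 mm |

The middle slat read about 108.3 mm on its far edge, against 108 mm expected. The block's top and shoulder line up to about 1 mm, so it stands upright.

**What disagreed:**
- The second gap is roughly 1 mm wide. My first hand-read estimate was 56.3 mm, but that was only as good as one pixel (about 2 mm). I left it, because pushing the end slat back risked disturbing the first gap.
- The tool picked up about 3° of tilt while moving. Pressing on the table did not take that out of the tool, but the block stood upright once released.

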